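# Hang the figurine shelf on its wall cleat

### The arm

A 7-joint arm with a two-finger parallel gripper is mounted at the origin on the work surface. World frame = base frame: x ahead of the robot, y to its left, z up, the work surface at z = 0. Lengths are in m, angles in rad, forces in N, time in s.
With the tool pointing down it reaches from about 0.425 to 0.975 m from the base axis. Payload 16.7 kg.
Tool frame: the origin (TCP) lies on the centre line of the jaws, within the pads' length; the fingertips stand 25 mm ahead of it and the grasp point (between the pads) lies 6 mm ahead of it; z points along the fingers, y is the line along which they close (so a half turn about z gives the same grasp; the last joint's range is limited). The gripper opens to 85 mm and grips with 20 to 120 N. Pads are 22 mm wide; open, the fingers measure 114 mm over their backs; the gripper's body (76 mm by 85 mm) begins 54 mm behind the grasp point. The pads swing forward as they close: fully open they stand 13 mm farther back than shut.
Start: joints at [1.105, 0.426, 0.074, 1.606, -0.034, 1.111, -0.067], TCP at [0.21, -0.642, 0.256] pointing down, gripper open.
Joint ranges: [-2.85, 2.85], [-0.5, 2.14], [-1.23, 1.37], [0.21, 2.46], [-1.02, 4.16], [0.16, 2.05], [-2.73, 2.73]. Speed limits (rad/s): [1.89, 1.89, 2.39, 2.39, 3.01, 3.01, 3.01].

### API

Orientations are given as a 3x3 rotation matrix whose columns are the frame's x, y, z axes.
In Python, from rig import r gives the robot as it stands.
- The arm moves only by the tool move_arm, never from a script. Its argument "increments" is a list of rows, each an object with "dr": the turn, a rotation vector about the tool's x, y, z in degrees, a list of three; "delta_pos": the shift along the tool's x, y, z in cm, a list of three; "hand": the closure, from 0 (fully open) to 1 (shut). In form: [{"dr": [ax, ay, az], "delta_pos": [tx, ty, tz], "hand": hand}, ...]. A call has 1 to 8 rows; each row is the pose to reach, as a shift and turn from the pose commanded when the call began, along the tool's axes at that moment; what a row does not reach only later rows make up. A row lasts 1/12 s, in which the tool goes at most 41.7 mm and 7.16 degrees, less where a joint would pass 70% of its speed; a pose out of reach is approached as far as the arm can. A call with a gripper value outside its range is refused whole. The fingers move at their own pace and stop on an object; "grip_force" is the grip in N (left out, the last holds). Time passes only in rows, so rows that repeat a pose let the fingers close. It gives the time, the measured TCP pose, the force, the opening and the grip force at its end, in the units of the state.
- r.get_obs(): the state, without advancing time (a new reading comes with each control period).
- r.snapshot(name): name is "side" or "top"; returns a dict with "pixels" (480x640x3 uint8, red, green, blue), "intrinsics" (3x3 intrinsics, pixels), "k1" (the pictures are not rectified: a ray, as slopes to the right and down, at radius r is drawn at 1 + k1 r^2 times it, then the intrinsics apply), "T" (4x4, takes a point from camera to world coordinates). Camera axes: x right, y up, looking along -z (the intrinsics and any distortion apply to the point x, -y, -z); pixel columns grow to the right and rows downward; lengths in m; the calibration is good to about 2 mm. A picture is of the moment at which its call begins. There is no depth.
- r.close_job(): hands the job in; it is judged then, once.
The state is a dict: "clock": time; "joints": joint angles; "qd": joint speeds; "joint_efforts": joint torques, N m; "ee_pos": TCP position; "tool_rot": TCP orientation; "force": force on the tool from outside, world axes, zero at the start; "wrist_torque": the same for the moment, N m; "gripper_width": finger opening in m; "grasp_force": force on a finger pad.
Only numpy, scipy, OpenCV 4.12 (cv2) and the standard library are available. Lean on these libraries where they do the work, as an engineer would, in place of code of your own. Each camera call takes 0.05 s, during which the arm holds its last target. There are 200 camera calls.

### The job

Hang the little plywood figurine shelf on the cleat of the grey wall panel: tip its top towards the wall so that the angled strip on its back goes down behind the cleat's bevelled edge, feel along the cleat until the notch in the strip drops over the brass key, and only then let the shelf swing down until it hangs plumb, locked and fully home. Work gently, so that the shelf never knocks or presses hard on the panel, leave the figurines where they stand, and let go of the shelf at the end.

Things in the scene. Friction and masses are not known exactly. Their poses are not given: they have to be found in the camera images.
- shelf_board (a point): Centre of the shelf's plywood back board, 180 mm wide (y), 146 high (z), 12 thick (x): half-way up, 73 above the underside and 73 below the top edge. x points to the back (to the wall when hung). Take the board by the bare top 30 mm of its top edge, at mid-width, one finger in front, one behind
- shelf: The same figurine shelf, 0.4 to 0.65 kg, standing upright on the table; origin at the centre of its underside, 27 mm in front of (-x) and 73 below shelf_board. At the board's foot a ledge 76 deep, 12 thick, reaches to the front (-x)
- strip (a point): Lower edge of the shelf's angled oak strip at mid-width: 24.5 mm behind (+x) and 6.5 above shelf_board. The strip, 170 wide and 5 thick, slopes down and back from the board at 45 degrees; this is its lower face at the tip; the tip's rear corner is 3.5 further back and 3.5 higher. A notch 16 wide, centred on this point, is cut through the strip
- spacer (a point): Rear face of the oak spacer on the foot of the back board, at mid-width, mid-height: 28 mm behind (+x) and 64 below shelf_board. 160 wide, 22 deep, 15 high. Hung home it rests on the wall just under the cleat with 5 mm of play, so the upright shelf cannot be lifted on or off; it swings in only when the strip is right down
- groove (a point): Point on the wall face of the fixed grey panel (340 wide, 162 high), at the middle of its oak cleat, 140 mm above the table, 22 below the panel's top. x points into the wall, y along the cleat, z up. Hung home the shelf is upright, its axes along these, strip 3.5 off the wall, 0.5 below this point, and within 3 sideways of the middle of the brass key (see lip)
- lip (a point): Top lip of the cleat at mid-length: 16 mm off the wall, 12 above groove. The cleat, 300 long, 19 thick, 70 high, is bevelled at 45 degrees from this lip down to the wall, leaving a V-groove open upwards. A brass key 10 wide sits in the groove, its top 5 below the lip, within 32 of the middle (place varies, not measured). A strip lying on the key is 7 too high
- panel: The same panel with its cleat, screwed down; origin on the table, 140 mm below groove. The cleat's underside is 82 above the table. Tipped 20 to 30 degrees about y (top to the wall), the shelf's strip and spacer pass the cleat. Contact of over 50 N in all bruises it: a 10 N push into the V-groove already wedges with some 25 N, and turning the shelf on past plumb levers with far more
- clown_mid (a point): Figurine with blue coat and red hat, 93 high, foot 48 across, standing loose on the table; the point is 45 above its foot, on its axis. Leave alone
- gnome_mid (a point): Figurine with green coat and yellow hat, 93 high, foot 48 across, standing loose on the table; the point is 45 above its foot, on its axis. Leave alone
Not all that is in view belongs to the job. What is shaped like the shelf but orange or turquoise is not meant.

How it is judged:
By the outcome, as a careful person would: the job done as asked, in the order asked, and still so for the second after the job is handed in, with the robot touching nothing.
It also fails if it takes over 67 s, if anything falls off the work surface, if the arm or the gripper's body presses on something with over 40 N, if the wrist force passes 120 N, or if a joint passes its speed limit or range.

## Working session

There is one attempt and no reset: what is moved stays moved. The work goes in short steps, Python scripts to look and compute and a tool call to move; the robot and the scene stay as the last step left them, time stands still between calls to the robot, and variables do not carry over. Pictures are saved under pics/ and viewed, at most 10 in all, crops included, and the job is handed in when it is done.

Besides the shell and the picture viewer there is one more tool, called after "Request:" by a JSON object that holds its "fn" and its "kwargs". move_arm: Moves the arm, as the interface text tells. Its arguments: {"type":"object","properties":{"increments":{"type":"array","items":{"type":"object","properties":{"dr":{"type":"array","items":{"type":"number"}},"delta_pos":{"type":"array","items":{"type":"number"}},"hand":{"type":"number"}}}},"grip_force":{"type":"number"}},"required":["increments"]}

```bash
mkdir -p pics; ls
python3 - <<'E'
from rig import r
import cv2,numpy as np
o=r.get_obs(); print({k:np.round(v,3).tolist() for k,v in o.items()})
for n in("side","top"):
    s=r.snapshot(n); cv2.imwrite(f"pics/{n}0.png",s["pixels"][:,:,::-1]); np.savez(f"{n}0.npz",**s)
    print(n,np.round(s["intrinsics"],1).tolist(),s["k1"],np.round(s["T"],3).tolist())
E
```

```text
pics
{'clock': 0.0, 'joints': [1.106, 0.427, 0.074, 1.607, -0.034, 1.111, -0.067], 'qd': [-0.001, -0.0, -0.001, -0.001, 0.001, 0.002, -0.001], 'joint_efforts': [-0.002, -94.984, 3.76, -46.352, 0.019, 0.01, 0.0], 'ee_pos': [0.209, -0.641, 0.256], 'tool_rot': [[0.951, 0.311, -0.001], [0.311, -0.951, 0.001], [-0.0, -0.001, -1.0]], 'force': [0.489, -0.824, 0.78], 'wrist_torque': [-0.027, -0.035, 0.028], 'grasp_force': 0.0, 'gripper_width': 0.085}
side [[624.7, 0.0, 320.1], [0.0, 624.7, 245.6], [0.0, 0.0, 1.0]] -0.21001312822664042 [[-0.958, 0.203, -0.203, 0.11], [-0.287, -0.7, 0.654, 0.769], [-0.01, 0.685, 0.729, 1.054], [0.0, 0.0, 0.0, 1.0]]
top [[539.7, 0.0, 318.0], [0.0, 539.7, 238.2], [0.0, 0.0, 1.0]] -0.1411135057300819 [[-0.008, 0.992, -0.126, 0.247], [-1.0, -0.01, -0.009, -0.087], [-0.01, 0.126, 0.992, 1.199], [0.0, 0.0, 0.0, 1.0]]
```

View pics/side0.png

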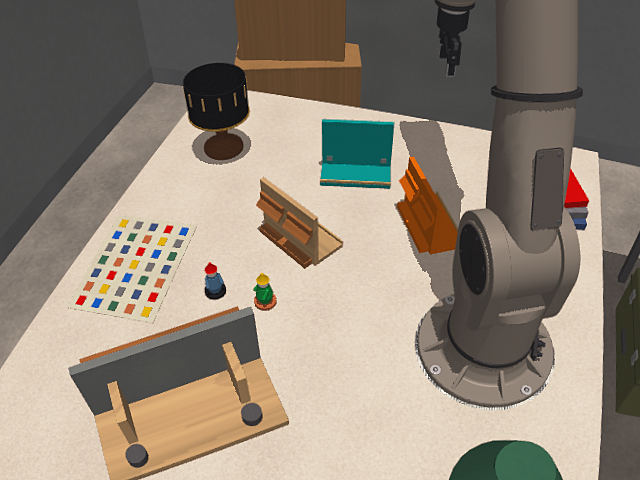

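View pics/top0.png

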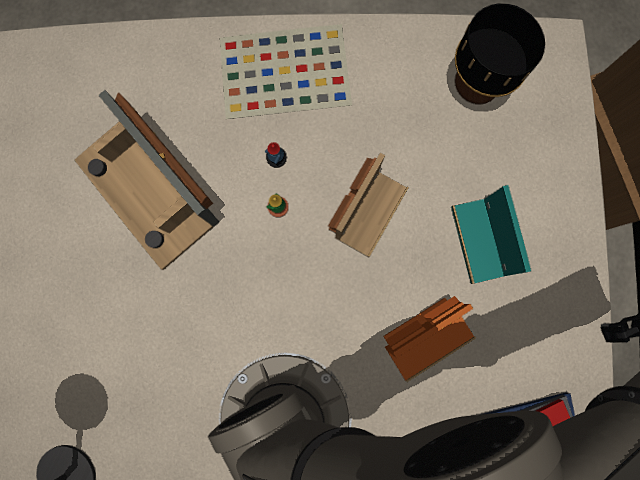

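Candidates for the shelf: plywood at top (370,205) / side (300,225), orange at top (430,335), turquoise at top (490,235). I choose the plywood one. The panel is at top (160,155), a brass speck is near (163,155), and the figurines are at (275,153) and (277,205), between shelf and panel.

Run:
```python
import cv2
a=cv2.imread("pics/top0.png")
cv2.imwrite("pics/c1.png",cv2.resize(a[85:275,70:415],None,fx=2.3,fy=2.3,interpolation=cv2.INTER_CUBIC))
b=cv2.imread("pics/side0.png")
c=b[165:375,60:350]
cv2.imwrite("pics/c2.png",cv2.resize(c,None,fx=2.7,fy=2.7,interpolation=cv2.INTER_CUBIC))
```

```text
(no output)
```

View pics/c1.png

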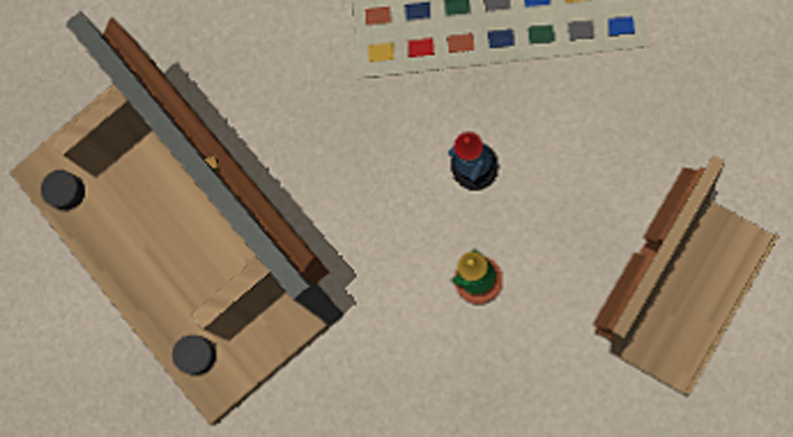

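View pics/c2.png

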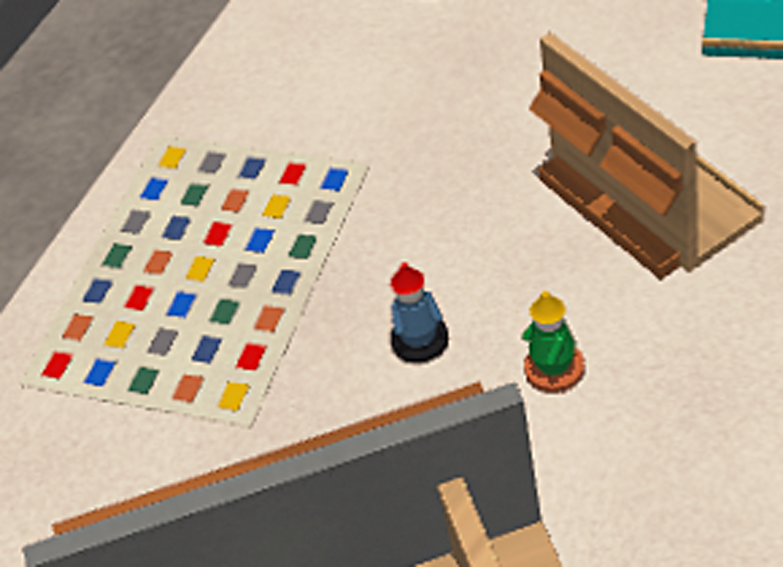

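The crops confirm it. The plywood shelf is at c1 (690,280), with its notched strip facing left-up. The brass key is at c1 (212,162), which is top pixel (162,155). The cleat faces right-up, away from the panel's feet.

```bash
cat > h.py <<'E'
import cv2,numpy as np
def ray(s,px):
    u=cv2.undistortPoints(np.array(px,float).reshape(-1,1,2),s["intrinsics"],np.array([float(s["k1"]),0,0,0])).reshape(-1,2)
    d=np.c_[u[:,0],-u[:,1],-np.ones(len(u))]@s["T"][:3,:3].T
    return s["T"][:3,3],d
def plane(s,px,z):
    o,d=ray(s,px); return o+d*((z-o[2])/d[:,2])[:,None]
def proj(s,P):
    T=np.linalg.inv(s["T"]); c=np.atleast_2d(P)@T[:3,:3].T+T[:3,3]
    q=cv2.projectPoints((c*[1,-1,-1]).reshape(-1,1,3),np.zeros(3),np.zeros(3),s["intrinsics"],np.array([float(s["k1"]),0,0,0]))[0]
    return q.reshape(-1,2)
def tri(s1,p1,s2,p2):
    o1,d1=ray(s1,p1);o2,d2=ray(s2,p2);A=np.c_[d1[0],-d2[0]];t=np.linalg.lstsq(A,o2-o1,rcond=None)[0]
    a=o1+d1[0]*t[0];b=o2+d2[0]*t[1];return (a+b)/2,np.linalg.norm(a-b)
E
python3 - <<'E'
from h import *
s=dict(np.load("top0.npz")); im=s["pixels"]; hsv=cv2.cvtColor(im,cv2.COLOR_RGB2HSV)
for name,p in dict(boardtop=[(377,160),(360,190),(345,220)],ledge=(370,220),strip=[(365,172),(340,215)],table=(300,120),paneltop=[(130,125),(180,180)],cleat=[(130,110),(190,185)],key=[(161,155),(162,155),(163,156)],brdfront=(372,190),pside=(205,215)).items():
    for q in (p if isinstance(p,list) else [p]): print(name,q,im[q[1],q[0]],hsv[q[1],q[0]])
print("row190",[ (x,im[190,x].tolist()) for x in range(338,376,1)])
E
```

```text
boardtop (377, 160) [157 129  95] [ 16 101 157]
boardtop (360, 190) [154 126  93] [ 16 101 154]
boardtop (345, 220) [147 120  88] [ 16 102 147]
ledge (370, 220) [139 114  83] [ 17 103 139]
strip (365, 172) [107  68  44] [ 11 150 107]
strip (340, 215) [105  66  42] [ 11 153 105]
table (300, 120) [168 157 140] [ 18  42 168]
paneltop (130, 125) [89 91 85] [40 17 91]
paneltop (180, 180) [30 31 30] [60  8 31]
cleat (130, 110) [109  69  44] [ 12 152 109]
cleat (190, 185) [93 60 36] [ 13 156  93]
key (161, 155) [161 123  64] [ 18 154 161]
key (162, 155) [159 121  64] [ 18 152 159]
key (163, 156) [160 124  65] [ 19 151 160]
brdfront (372, 190) [140 115  85] [ 16 100 140]
pside (205, 215) [32 33 31] [45 15 33]
row190 [(338, [171, 158, 142]), (339, [175, 162, 145]), (340, [174, 162, 144]), (341, [172, 160, 142]), (342, [174, 161, 144]), (343, [176, 164, 147]), (344, [174, 163, 145]), (345, [172, 159, 141]), (346, [170, 158, 141]), (347, [172, 161, 145]), (348, [178, 166, 150]), (349, [183, 172, 155]), (350, [160, 138, 118]), (351, [99, 67, 46]), (352, [56, 33, 20]), (353, [50, 30, 17]), (354, [48, 29, 19]), (355, [51, 31, 17]), (356, [46, 26, 15]), (357, [34, 18, 10]), (358, [133, 118, 89]), (359, [164, 140, 105]), (360, [154, 126, 93]), (361, [152, 124, 91]), (362, [154, 125, 92]), (363, [157, 128, 95]), (364, [157, 133, 98]), (365, [105, 91, 66]), (366, [45, 36, 25]), (367, [48, 39, 26]), (368, [76, 61, 44]), (369, [133, 109, 80]), (370, [150, 122, 90]), (371, [144, 117, 87]), (372, [140, 115, 85]), (373, [138, 113, 83]), (374, [136, 112, 83]), (375, [134, 110, 81])]
```

```bash
cat > m.py <<'E'
from h import *
def comps(m,box,mina=15):
    k=np.zeros_like(m); x0,y0,x1,y1=box; k[y0:y1,x0:x1]=m[y0:y1,x0:x1]
    n,l,st,c=cv2.connectedComponentsWithStats(k.astype(np.uint8),connectivity=4)
    return [(l==i) for i in range(1,n) if st[i,4]>=mina]
def rect(s,mask,z):
    v,u=np.nonzero(mask); P=plane(s,np.c_[u,v],z)[:,:2]
    c=cv2.minAreaRect((P*1000).astype(np.float32)); return np.round(cv2.boxPoints(c)).tolist(),np.round(c[0],1),np.round(c[1],1),round(c[2],1),len(u)
if __name__=="__main__":
    s=dict(np.load("top0.npz")); hsv=cv2.cvtColor(s["pixels"],cv2.COLOR_RGB2HSV).astype(int); H,S,V=[hsv[...,i] for i in range(3)]
    print("board/ledge")
    for c in comps((S>80)&(S<125)&(V>115)&(H>12)&(H<22),(325,145,415,262),30): print(rect(s,c,.146))
    print("strip")
    for c in comps((S>135)&(V>75)&(V<130)&(H<16),(325,145,415,262),30): print(rect(s,c,.085))
    print("panel top")
    for c in comps((S<60)&(V>55)&(V<115),(90,80,222,230),60): print(rect(s,c,.162))
    print("cleat")
    for c in comps((S>125)&(V>30)&(V<200)&(H<24),(90,80,222,230),60): print(rect(s,c,.152))
    print("key")
    for c in comps((S>110)&(V>135)&(H>15)&(H<24),(150,140,175,170),4): print(rect(s,c,.147), np.argwhere(c).mean(0)[::-1])
    print("figs")
    for c in comps(((S>100)&(V>20)),(250,130,300,225),30): print(rect(s,c,.05))
E
python3 m.py
```

```text
board/ledge
([[394.0, -123.0], [549.0, -213.0], [555.0, -203.0], [400.0, -112.0]], array([ 474.6, -162.6]), array([ 12.1, 179.6]), 59.7, 512)
([[343.0, -177.0], [480.0, -258.0], [514.0, -201.0], [377.0, -119.0]], array([ 428.7, -188.6]), array([ 66.5, 159.2]), 59.4, 2570)
strip
([[488.0, -160.0], [559.0, -202.0], [567.0, -187.0], [496.0, -145.0]], array([ 527.4, -173.4]), array([16.8, 82.5]), 59.4, 271)
([[407.0, -112.0], [481.0, -156.0], [489.0, -141.0], [416.0, -98.0]], array([ 448.1, -126.7]), array([16.8, 85.4]), 59.4, 286)
panel top
([[426.0, 161.0], [439.0, 146.0], [699.0, 365.0], [686.0, 380.0]], array([562.7, 263.3]), array([339.8,  19.8]), 40.1, 1380)
([[414.0, 118.0], [432.0, 94.0], [652.0, 260.0], [634.0, 284.0]], array([533., 189.]), array([276.8,  29.9]), 37.0, 1053)
([[516.0, 385.0], [518.0, 360.0], [547.0, 361.0], [545.0, 387.0]], array([531.4, 373.4]), array([29.3, 25.8]), 3.7, 146)
cleat
([[441.0, 147.0], [454.0, 131.0], [695.0, 337.0], [682.0, 352.0]], array([567.7, 241.8]), array([317. ,  20.1]), 40.5, 1361)
key
([[550.0, 239.0], [554.0, 234.0], [562.0, 242.0], [558.0, 246.0]], array([555.9, 240.3]), array([10.8,  5.8]), 45.3, 14) [161.5        155.07142857]
figs
([[556.0, 20.0], [578.0, -8.0], [613.0, 19.0], [592.0, 47.0]], array([584.6,  19.2]), array([44.7, 35.3]), 37.5, 261)
([[442.0, -10.0], [491.0, -11.0], [491.0, 33.0], [443.0, 34.0]], array([466.7,  11.5]), array([43.6, 48.5]), 89.4, 361)
```

The fits match the known sizes: board top 12 × 180 mm, panel top 20 × 340 mm. The key comes out near +20 mm along the cleat. Next I set up the frames and compute the grasp.

```bash
cat > g.py <<'E'
import numpy as np
from scipy.spatial.transform import Rotation as R
from rig import r
def Z(a): return R.from_euler('z',a,degrees=True).as_matrix()
S_Y,S_P=59.6,np.array([.4746,-.1626,.073])      # shelf_board start pose
W_Y=130.2; n=Z(W_Y)[:,0]; PC=np.array([.5627,.2633,0])
G=PC-.010*n+[0,0,.140]                          # groove point
KEY=.020
T_S=np.array([[0,-1,0],[-1,0,0],[0,0,-1.]])     # tool axes in shelf axes
def tool_from_board(p,Rb,off): return p+Rb@off, Rb@T_S
OFF=np.array([0,0,.071])
def board_hung(y,tilt,dx=0,dz=0):
    "board pose with strip tip dx (into wall), dz (up) from its home point, y along cleat, tipped by tilt deg"
    Rw=Z(W_Y); Rb=Rw@R.from_euler('y',tilt,degrees=True).as_matrix()
    tip=G+Rw@[-.0035+dx,y,-.0005+dz]
    return tip-Rb@[.0245,0,.0065],Rb
def delta(p,Rt,msg=""):
    o=r.get_obs(); c=np.array(o["tool_rot"]); q=np.array(o["ee_pos"])
    print(msg,"cm",np.round(c.T@(p-q)*100,2).tolist(),"deg",np.round(R.from_matrix(c.T@Rt).as_rotvec(degrees=True),1).tolist())
def show():
    o=r.get_obs(); print({k:np.round(o[k],3).tolist() for k in o if k not in("qd","joint_efforts")})
E
python3 - <<'E'
from g import *
p,Rt=tool_from_board(S_P,Z(S_Y),OFF); print(p,G)
delta(p+[0,0,.10],Rt,"hover"); delta(p,Rt,"grasp")
E
```

```text
[ 0.4746 -0.1626  0.144 ] [0.56915458 0.25566204 0.14      ]
hover cm [40.06, -37.27, 1.21] deg [-0.1, 0.0, 48.5]
grasp cm [40.06, -37.26, 11.21] deg [-0.1, 0.0, 48.5]
```

Request:
{"fn": "move_arm", "kwargs": {"increments": [{"delta_pos": [3, -2.8, 0], "dr": [0, 0, 4], "hand": 0}, {"delta_pos": [6, -5.6, 0], "dr": [0, 0, 8], "hand": 0}, {"delta_pos": [9, -8.4, 0], "dr": [0, 0, 12], "hand": 0}, {"delta_pos": [12, -11.2, 0], "dr": [0, 0, 16], "hand": 0}, {"delta_pos": [15, -14, 0], "dr": [0, 0, 20], "hand": 0}, {"delta_pos": [18, -16.8, 0], "dr": [0, 0, 24], "hand": 0}, {"delta_pos": [21, -19.6, 0], "dr": [0, 0, 28], "hand": 0}, {"delta_pos": [23, -21.4, 0], "dr": [0, 0, 30], "hand": 0}]}}

```text
clock: 0.77
ee_pos: [0.3633, -0.3631, 0.2562]
tool_rot: [[0.978, -0.208, 0.0], [-0.208, -0.978, 0.001], [-0.0, -0.001, -1.0]]
force: [2.1, -0.8, 0.3]
gripper_width: 0.0854
grasp_force: 0.0
```

Run:
```python
from g import *
show()
p,Rt=tool_from_board(S_P,Z(S_Y),OFF)
delta(p+[0,0,.09],Rt,"hover")
```

```text
{'clock': 0.767, 'joints': [0.653, 0.164, 0.008, 1.963, -0.002, 1.016, -1.118], 'ee_pos': [0.363, -0.363, 0.256], 'tool_rot': [[0.978, -0.208, 0.0], [-0.208, -0.978, 0.001], [-0.0, -0.001, -1.0]], 'force': [2.053, -0.803, 0.339], 'wrist_torque': [0.009, -0.065, -0.018], 'grasp_force': 0.0, 'gripper_width': 0.085}
hover cm [6.72, -21.93, 2.24] deg [-0.0, 0.0, 18.4]
```

Request:
{"fn": "move_arm", "kwargs": {"increments": [{"delta_pos": [1, -3.3, 0.3], "dr": [0, 0, 3], "hand": 0}, {"delta_pos": [2, -6.6, 0.7], "dr": [0, 0, 6], "hand": 0}, {"delta_pos": [3, -10, 1], "dr": [0, 0, 9], "hand": 0}, {"delta_pos": [4.2, -13.5, 1.3], "dr": [0, 0, 12], "hand": 0}, {"delta_pos": [5.3, -17, 1.7], "dr": [0, 0, 15], "hand": 0}, {"delta_pos": [6.3, -20.4, 2], "dr": [0, 0, 17.5], "hand": 0}, {"delta_pos": [6.7, -21.9, 2.2], "dr": [0, 0, 18.4], "hand": 0}, {"delta_pos": [6.7, -21.9, 2.2], "dr": [0, 0, 18.4], "hand": 0}]}}

```text
clock: 1.43
ee_pos: [0.4739, -0.1624, 0.2338]
tool_rot: [[0.865, -0.501, -0.0], [-0.501, -0.865, 0.001], [-0.001, -0.001, -1.0]]
force: [-0.8, 0.5, -0.3]
gripper_width: 0.0855
grasp_force: 0.0
```

Run:
```python
from g import *
import cv2
show()
p,Rt=tool_from_board(S_P,Z(S_Y),OFF)
delta(p,Rt,"grasp")
cv2.imwrite("pics/s1.png",r.snapshot("side")["pixels"][:,:,::-1])
```

```text
{'clock': 1.433, 'joints': [0.326, 0.173, -0.138, 2.006, 0.027, 0.966, -1.921], 'ee_pos': [0.474, -0.162, 0.234], 'tool_rot': [[0.865, -0.501, -0.0], [-0.501, -0.865, 0.001], [-0.001, -0.001, -1.0]], 'force': [-0.8, 0.463, -0.257], 'wrist_torque': [-0.005, 0.043, -0.038], 'grasp_force': 0.0, 'gripper_width': 0.085}
grasp cm [0.08, -0.01, 8.98] deg [-0.1, 0.1, 0.3]
```

View pics/s1.png

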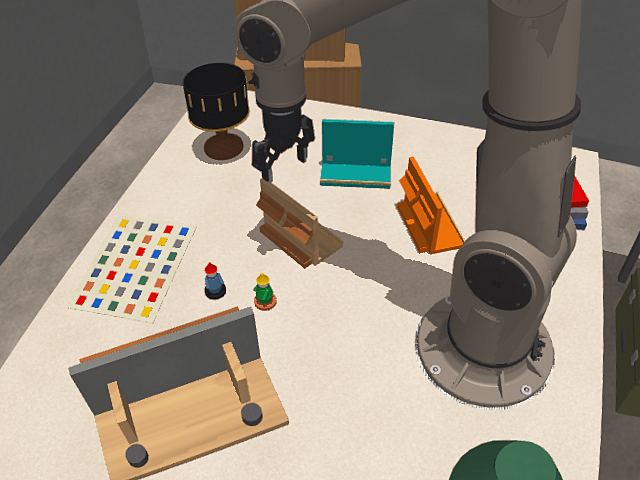

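The open jaws, at pixels (262,165) and (307,140), straddle the top of the plywood board at about (290,205). I'll descend and grip.

Request:
{"fn": "move_arm", "kwargs": {"increments": [{"delta_pos": [0.1, 0, 2], "dr": [0, 0, 0], "hand": 0}, {"delta_pos": [0.1, 0, 4], "dr": [0, 0, 0], "hand": 0}, {"delta_pos": [0.1, 0, 6], "dr": [0, 0, 0], "hand": 0}, {"delta_pos": [0.1, 0, 7.5], "dr": [0, 0, 0], "hand": 0}, {"delta_pos": [0.1, 0, 8.5], "dr": [0, 0, 0], "hand": 0}, {"delta_pos": [0.1, 0, 9], "dr": [0, 0, 0], "hand": 0}, {"delta_pos": [0.1, 0, 9], "dr": [0, 0, 0], "hand": 0.4}, {"delta_pos": [0.1, 0, 9], "dr": [0, 0, 0], "hand": 0.7}], "grip_force": 60}}

```text
clock: 2.15
ee_pos: [0.4735, -0.1673, 0.1448]
tool_rot: [[0.863, -0.505, 0.0], [-0.505, -0.863, -0.0], [0.0, 0.0, -1.0]]
force: [-0.3, 0.2, -0.0]
gripper_width: 0.0638
grasp_force: 0.0
```

Request:
{"fn": "move_arm", "kwargs": {"increments": [{"delta_pos": [0, 0, 0], "dr": [0, 0, 0], "hand": 0.8}, {"delta_pos": [0, 0, 0], "dr": [0, 0, 0], "hand": 0.85}, {"delta_pos": [0, 0, 0], "dr": [0, 0, 0], "hand": 0.9}, {"delta_pos": [0, 0, 0], "dr": [0, 0, 0], "hand": 1}, {"delta_pos": [0, 0, 0], "dr": [0, 0, 0], "hand": 1}, {"delta_pos": [0, 0, 0], "dr": [0, 0, 0], "hand": 1}, {"delta_pos": [0, 0, 0], "dr": [0, 0, 0], "hand": 1}], "grip_force": 60}}

```text
clock: 2.73
ee_pos: [0.4734, -0.1666, 0.1443]
tool_rot: [[0.863, -0.505, -0.0], [-0.505, -0.863, 0.0], [-0.0, -0.0, -1.0]]
force: [-0.4, 1.3, -0.2]
gripper_width: 0.011
grasp_force: 63.2
```

Run:
```python
from g import *
show()
```

```text
{'clock': 2.733, 'joints': [0.323, 0.291, -0.131, 2.086, 0.054, 0.768, -1.941], 'ee_pos': [0.473, -0.167, 0.144], 'tool_rot': [[0.863, -0.505, -0.0], [-0.505, -0.863, 0.0], [-0.0, -0.0, -1.0]], 'force': [-0.446, 1.292, -0.177], 'wrist_torque': [0.347, -0.001, 0.003], 'grasp_force': 63.184, 'gripper_width': 0.011}
```

Request:
{"fn": "move_arm", "kwargs": {"increments": [{"delta_pos": [0, 0, -0.5], "dr": [0, 0, 0], "hand": 1}, {"delta_pos": [0, 0, -1.5], "dr": [0, 0, 0], "hand": 1}, {"delta_pos": [0, 0, -4], "dr": [0, 0, 0], "hand": 1}, {"delta_pos": [0, 0, -7], "dr": [0, 0, 0], "hand": 1}, {"delta_pos": [0, 0, -11], "dr": [0, 0, 0], "hand": 1}, {"delta_pos": [0, 0, -15], "dr": [0, 0, 0], "hand": 1}, {"delta_pos": [0, 0, -18], "dr": [0, 0, 0], "hand": 1}, {"delta_pos": [0, 0, -19], "dr": [0, 0, 0], "hand": 1}]}}

```text
clock: 3.4
ee_pos: [0.4745, -0.1671, 0.34]
tool_rot: [[0.863, -0.505, 0.006], [-0.505, -0.863, -0.002], [0.006, -0.002, -1.0]]
force: [0.2, 0.5, -5.1]
gripper_width: 0.0111
grasp_force: 62.6
```

```bash
sed -i 's/^OFF=.*/OFF=np.array([0,-.001,.0713])/' g.py
python3 - <<'E'
from g import *
show()
for a in [(KEY,23,-.03,.09),(KEY,23,-.0045,.06)]:
    p,Rt=tool_from_board(*board_hung(*a),OFF); print(p); delta(p,Rt,str(a))
p,Rt=tool_from_board(*board_hung(KEY,0,-.03,.09),OFF); delta(p,Rt,"untilted")
E
```

```text
{'clock': 3.4, 'joints': [0.334, 0.075, -0.131, 1.874, 0.011, 1.186, -1.9], 'ee_pos': [0.474, -0.167, 0.34], 'tool_rot': [[0.863, -0.505, 0.006], [-0.505, -0.863, -0.002], [0.006, -0.002, -1.0]], 'force': [0.224, 0.52, -5.091], 'wrist_torque': [0.052, -0.042, -0.068], 'grasp_force': 62.564, 'gripper_width': 0.011}
[0.5744793  0.21992461 0.29872163]
(0.02, 23, -0.03, 0.09) cm [-10.93, -38.45, 4.13] deg [-19.9, 13.8, -69.6]
[0.55802013 0.23940141 0.26872163]
(0.02, 23, -0.0045, 0.06) cm [-13.36, -39.3, 7.11] deg [-19.9, 13.8, -69.6]
untilted cm [-8.37, -37.54, 4.58] deg [0.1, -0.4, -70.5]
```

Request:
{"fn": "move_arm", "kwargs": {"increments": [{"delta_pos": [-0.3, -1.2, 0], "dr": [0, 0, -2.5], "hand": 1}, {"delta_pos": [-0.8, -3.4, 0], "dr": [0, 0, -7], "hand": 1}, {"delta_pos": [-1.4, -6, 0], "dr": [0, 0, -12], "hand": 1}, {"delta_pos": [-2, -8.8, 0], "dr": [0, 0, -17], "hand": 1}, {"delta_pos": [-2.6, -11.6, 0], "dr": [0, 0, -22], "hand": 1}, {"delta_pos": [-3.2, -14.4, 0], "dr": [0, 0, -27], "hand": 1}, {"delta_pos": [-3.8, -17.2, 0], "dr": [0, 0, -32], "hand": 1}, {"delta_pos": [-4.4, -20, 0], "dr": [0, 0, -37], "hand": 1}]}}

```text
clock: 4.07
ee_pos: [0.5358, 0.0297, 0.3331]
tool_rot: [[0.993, 0.122, -0.002], [0.122, -0.993, 0.0], [-0.002, -0.0, -1.0]]
force: [1.3, -0.6, -4.5]
gripper_width: 0.0107
grasp_force: 62.6
```

Run:
```python
from g import *
show()
p,Rt=tool_from_board(*board_hung(KEY,0,-.05,.12),OFF); delta(p,Rt,"untilted")
```

```text
{'clock': 4.067, 'joints': [0.124, 0.156, -0.336, 1.802, 0.055, 1.195, -1.676], 'ee_pos': [0.536, 0.03, 0.333], 'tool_rot': [[0.993, 0.122, -0.002], [0.122, -0.993, 0.0], [-0.002, -0.0, -1.0]], 'force': [1.314, -0.585, -4.542], 'wrist_torque': [0.022, -0.037, -0.024], 'grasp_force': 62.586, 'gripper_width': 0.011}
untilted cm [8.74, -14.45, 0.87] deg [-0.0, 0.1, -33.2]
```

Request:
{"fn": "move_arm", "kwargs": {"increments": [{"delta_pos": [1.5, -2.5, 0], "dr": [0, 0, -5], "hand": 1}, {"delta_pos": [3, -5, 0.2], "dr": [0, 0, -10], "hand": 1}, {"delta_pos": [4.5, -7.5, 0.4], "dr": [0, 0, -15], "hand": 1}, {"delta_pos": [6, -10, 0.6], "dr": [0, 0, -20], "hand": 1}, {"delta_pos": [7.2, -12, 0.7], "dr": [0, 0, -25], "hand": 1}, {"delta_pos": [8.1, -13.5, 0.8], "dr": [0, 0, -30], "hand": 1}, {"delta_pos": [8.6, -14.2, 0.8], "dr": [0, 0, -33.2], "hand": 1}, {"delta_pos": [8.7, -14.4, 0.9], "dr": [0, 0, -33.2], "hand": 1}]}}

```text
clock: 4.73
ee_pos: [0.6055, 0.1834, 0.3236]
tool_rot: [[0.763, 0.646, -0.003], [0.646, -0.763, 0.001], [-0.002, -0.002, -1.0]]
force: [0.0, -0.4, -5.2]
gripper_width: 0.0107
grasp_force: 62.5
```

Run:
```python
from g import *
show()
p,Rt=tool_from_board(*board_hung(KEY,0,-.05,.12),OFF); delta(p,Rt,"untilted")
for a in [(KEY,23,-.03,.07),(KEY,23,-.006,.05)]:
    p,Rt=tool_from_board(*board_hung(*a),OFF); delta(p,Rt,str(a))
```

```text
{'clock': 4.733, 'joints': [-0.031, 0.345, -0.472, 1.599, 0.162, 1.238, -1.401], 'ee_pos': [0.606, 0.183, 0.324], 'tool_rot': [[0.763, 0.646, -0.003], [0.646, -0.763, 0.001], [-0.002, -0.002, -1.0]], 'force': [0.029, -0.435, -5.204], 'wrist_torque': [0.114, -0.029, 0.013], 'grasp_force': 62.532, 'gripper_width': 0.011}
untilted cm [-0.01, -0.07, -0.07] deg [-0.1, 0.1, 0.0]
(0.02, 23, -0.03, 0.07) cm [-0.0, -4.79, 4.5] deg [-23.1, 0.1, 0.1]
(0.02, 23, -0.006, 0.05) cm [0.0, -7.18, 6.51] deg [-23.1, 0.1, 0.1]
```

Request:
{"fn": "move_arm", "kwargs": {"increments": [{"delta_pos": [0, -0.7, 0.5], "dr": [-4, 0, 0], "hand": 1}, {"delta_pos": [0, -1.5, 1.2], "dr": [-8, 0, 0], "hand": 1}, {"delta_pos": [0, -2.3, 2], "dr": [-12, 0, 0], "hand": 1}, {"delta_pos": [0, -3.2, 2.8], "dr": [-16, 0, 0], "hand": 1}, {"delta_pos": [0, -4, 3.6], "dr": [-19.5, 0, 0], "hand": 1}, {"delta_pos": [0, -4.5, 4.2], "dr": [-22, 0, 0], "hand": 1}, {"delta_pos": [0, -4.8, 4.5], "dr": [-23.1, 0, 0], "hand": 1}, {"delta_pos": [0, -4.8, 4.5], "dr": [-23.1, 0, 0], "hand": 1}]}}

```text
clock: 5.4
ee_pos: [0.5732, 0.219, 0.2785]
tool_rot: [[0.766, 0.592, 0.25], [0.642, -0.704, -0.302], [-0.002, 0.392, -0.92]]
force: [0.0, 0.1, -4.3]
gripper_width: 0.011
grasp_force: 62.6
```

Run:
```python
from g import *
import cv2
show()
for a in [(KEY,23,-.03,.07),(KEY,23,-.006,.05),(KEY,23,-.006,.03)]:
    p,Rt=tool_from_board(*board_hung(*a),OFF); delta(p,Rt,str(a))
a=[]
for n in("side","top"):
    s=r.snapshot(n); np.savez(f"{n}1.npz",**s); a.append(s["pixels"][:,:,::-1])
c1=cv2.resize(a[1][80:260,80:260],(540,540),interpolation=cv2.INTER_CUBIC)
cv2.imwrite("pics/t2.png",c1); cv2.imwrite("pics/s2.png",cv2.resize(a[0][200:420,50:300],None,fx=2.7,fy=2.7,interpolation=cv2.INTER_CUBIC))
```

```text
{'clock': 5.4, 'joints': [-0.321, 0.316, -0.434, 1.792, 0.59, 1.154, -1.88], 'ee_pos': [0.573, 0.219, 0.279], 'tool_rot': [[0.766, 0.592, 0.25], [0.642, -0.704, -0.302], [-0.002, 0.392, -0.92]], 'force': [0.012, 0.067, -4.329], 'wrist_torque': [0.742, 0.654, -0.03], 'grasp_force': 62.579, 'gripper_width': 0.011}
(0.02, 23, -0.03, 0.07) cm [0.16, 0.02, -0.01] deg [0.1, 0.2, -0.2]
(0.02, 23, -0.006, 0.05) cm [0.15, -2.98, 0.88] deg [0.1, 0.2, -0.2]
(0.02, 23, -0.006, 0.03) cm [0.16, -3.76, 2.72] deg [0.1, 0.2, -0.2]
```

View pics/t2.png

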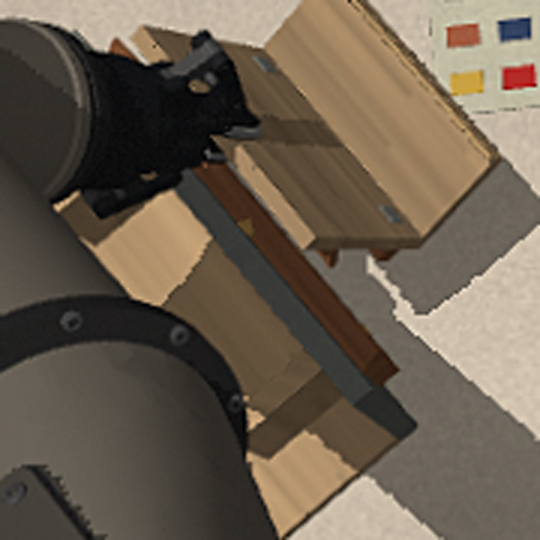

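View pics/s2.png

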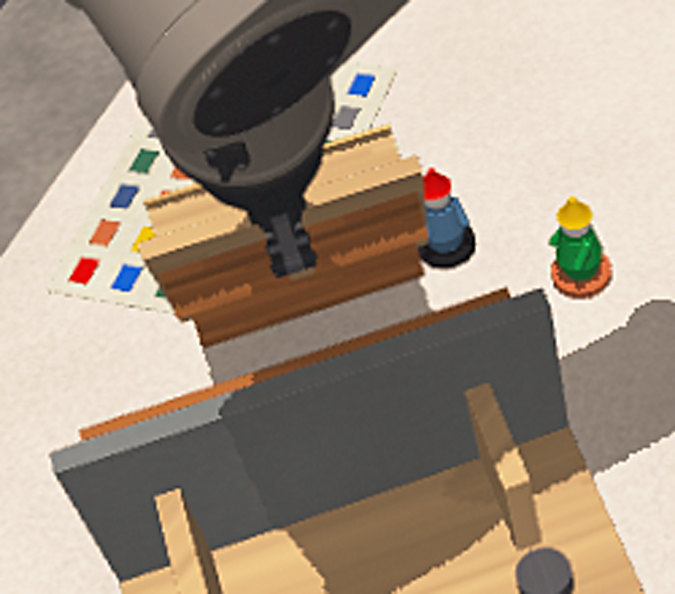

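Run:
```python
from g import *
from h import proj
s=dict(np.load("top1.npz")); o=r.get_obs()
Rb=np.array(o["tool_rot"])@T_S.T; b=np.array(o["ee_pos"])-Rb@OFF
pts={"topL_rear":[.006,.09,.073],"topR_rear":[.006,-.09,.073],"topL_front":[-.006,.09,.073],"topR_front":[-.006,-.09,.073],"ledgeR":[-.070,-.09,-.061],"ledgeL":[-.070,.09,-.061]}
for k,v in pts.items(): print(k,np.round((proj(s,b+Rb@v)[0]-80)*3,0))
s2=dict(np.load("side1.npz"))
for k,v in pts.items(): print("side",k,np.round((proj(s2,b+Rb@v)[0]-[50,200])*2.7,0))
print("key",(proj(s,G+Z(W_Y)@[-.006,KEY,.007])[0]-80)*3, "lip ends",[(proj(s,G+Z(W_Y)@[-.016,e,.012])[0]-80)*3 for e in(.15,-.15)])
print("side lip ends",[(proj(s2,G+Z(W_Y)@[-.019,e,.012])[0]-[50,200])*2.7 for e in(.15,-.15)], [(proj(s2,G+Z(W_Y)@[.02,e,.022])[0]-[50,200])*2.7 for e in(.17,-.17)])
```

```text
topL_rear [302. 249.]
topR_rear [128.  37.]
topL_front [314. 235.]
topR_front [139.  22.]
ledgeR [319. -24.]
ledgeL [485. 168.]
side topL_rear [418. 169.]
side topR_rear [137. 257.]
side topL_front [412. 152.]
side topR_front [132. 239.]
side ledgeR [144. 215.]
side ledgeL [390. 138.]
key [248.42386421 221.51857792] lip ends [array([375.52962507, 351.4440157 ]), array([114.19137889,  36.26602525])]
side lip ends [array([503.22279455, 282.98824122]), array([ 74.8099579, 424.8965041])] [array([548.67515085, 306.80223188]), array([ 50.47320131, 473.43137259])]
```

Run:
```python
from g import *
from h import *
from scipy.ndimage import map_coordinates as mc
o=r.get_obs(); Rb=np.array(o["tool_rot"])@T_S.T; b=np.array(o["ee_pos"])-Rb@OFF
def prof(s,base,yy,ax=Rb):
    P=proj(s,b+(np.c_[np.full(len(yy),base[0]),yy,np.full(len(yy),base[1])])@Rb.T)
    g=s["pixels"].astype(float)
    return np.array([mc(g[...,i],[P[:,1],P[:,0]],order=1) for i in range(3)]).T
for n in("top1","side1"):
    s=dict(np.load(n+".npz"))
    for sg in(1,-1):
        yy=sg*np.arange(.075,.106,.0005)
        for base in([(-.003,.073),(0,.073),(.003,.073)] if n=="top1" else [(-.003,.073),(0.003,.073),(.006,.066),(.006,.055)]):
            c=prof(s,base,yy); d=np.linalg.norm(c[4:]-c[:-4],axis=1); i=d.argsort()[::-1][0]
            print(n,sg,base,"edge y",round(1000*yy[i+2],1),"step",round(d[i]),c[0].round(),c[-1].round())
s=dict(np.load("top1.npz"));hsv=cv2.cvtColor(s["pixels"],cv2.COLOR_RGB2HSV).astype(int)
m=(hsv[...,0]>15)&(hsv[...,0]<25)&(hsv[...,1]>130)&(hsv[...,2]>80); m[:, :155]=0;m[:150]=0;m[165:]=0;m[:,170:]=0
v,u=np.nonzero(m); print("key px",u.mean(),v.mean(),len(u)); w=Z(W_Y).T@(plane(s,[[u.mean(),v.mean()]],.147)[0]-G); print("key in groove frame",w)
from m import comps
hs=hsv; c=comps((hs[...,1]>120)&(hs[...,0]<16)&(hs[...,2]>25),(140,120,222,215),60)
for k in c:
    v,u=np.nonzero(k); Q=(plane(s,np.c_[u,v],.152)-G)@Z(W_Y); print("cleat extents y",Q[:,1].min(),Q[:,1].max(),"x",Q[:,0].min(),Q[:,0].max(),len(u))
```

```text
top1 1 (-0.003, 0.073) edge y 90.0 step 132 [165. 136. 100.] [96. 59. 36.]
top1 1 (0, 0.073) edge y 90.0 step 126 [163. 133.  98.] [102.  82.  66.]
top1 1 (0.003, 0.073) edge y 89.5 step 108 [169. 139. 102.] [109. 104.  94.]
top1 -1 (-0.003, 0.073) edge y -89.5 step 57 [172. 141. 104.] [199. 185. 166.]
top1 -1 (0, 0.073) edge y -89.5 step 49 [171. 140. 103.] [198. 183. 165.]
top1 -1 (0.003, 0.073) edge y -90.0 step 50 [170. 139. 101.] [198. 184. 166.]
side1 1 (-0.003, 0.073) edge y 92.0 step 71 [222. 177. 122.] [240. 228. 214.]
side1 1 (0.003, 0.073) edge y 92.0 step 84 [225. 181. 124.] [242. 232. 218.]
side1 1 (0.006, 0.066) edge y 90.5 step 242 [127.  99.  70.] [241. 229. 217.]
side1 1 (0.006, 0.055) edge y 103.0 step 219 [108.  86.  62.] [242. 239. 222.]
side1 -1 (-0.003, 0.073) edge y -91.5 step 120 [228. 186. 132.] [232. 224. 202.]
side1 -1 (0.003, 0.073) edge y -90.0 step 58 [232. 191. 133.] [234. 227. 206.]
side1 -1 (0.006, 0.066) edge y -102.5 step 185 [141. 112.  79.] [243. 232. 202.]
side1 -1 (0.006, 0.055) edge y -92.0 step 118 [110.  88.  63.] [ 35. 101. 215.]
key px 161.6 155.0 15
key in groove frame [-0.0025917   0.02025625  0.007     ]
cleat extents y -0.03449929216973444 0.1685347226864389 x -0.01971144584385837 0.00022635599910945833 868
```

Request:
{"fn": "move_arm", "kwargs": {"increments": [{"delta_pos": [0.1, -1, 0.3], "dr": [0, 0, 0], "hand": 1}, {"delta_pos": [0.15, -2, 0.6], "dr": [0, 0, 0], "hand": 1}, {"delta_pos": [0.15, -2.8, 0.8], "dr": [0, 0, 0], "hand": 1}, {"delta_pos": [0.15, -3, 0.9], "dr": [0, 0, 0], "hand": 1}, {"delta_pos": [0.15, -3.2, 1.3], "dr": [0, 0, 0], "hand": 1}, {"delta_pos": [0.15, -3.5, 2], "dr": [0, 0, 0], "hand": 1}, {"delta_pos": [0.15, -3.7, 2.6], "dr": [0, 0, 0], "hand": 1}, {"delta_pos": [0.15, -3.75, 2.7], "dr": [0, 0, 0], "hand": 1}]}}

```text
clock: 6.17
ee_pos: [0.5608, 0.2366, 0.2392]
tool_rot: [[0.768, 0.59, 0.25], [0.641, -0.706, -0.302], [-0.002, 0.392, -0.92]]
force: [-0.0, 0.6, -4.0]
gripper_width: 0.0113
grasp_force: 62.6
```

```bash
cat >> g.py <<'E'
def state():
    "tip pose in groove frame: off-wall d, y, h (mm), tilt/yaw/roll"
    o=r.get_obs(); Rb=np.array(o["tool_rot"])@T_S.T; b=np.array(o["ee_pos"])-Rb@OFF
    w=Z(W_Y).T@(b+Rb@[.0245,0,.0065]-G)*1000; e=R.from_matrix(Z(W_Y).T@Rb).as_euler('zyx',degrees=True)
    f=Z(W_Y).T@o["force"]; t=Z(W_Y).T@o["wrist_torque"]
    print("t",round(o["clock"],2),"d %.1f y %.1f h %.1f"%(-w[0],w[1],w[2]),"yaw/tilt/roll",e.round(1),"F(wall,y,z)",f.round(1),"M",t.round(2))
def go(*a): p,Rt=tool_from_board(*board_hung(*a),OFF); delta(p,Rt,str(a))
E
python3 - <<'E'
from g import *
state()
go(KEY,23,-.006,.012); go(KEY,23,-.004,.006); go(KEY,23,-.003,.003)
E
```

```text
t 6.17 d 12.1 y 19.8 h 30.0 yaw/tilt/roll [-0.4 23.1  0.2] F(wall,y,z) [ 0.5 -0.4 -4. ] M [ 0.04 -1.03  0.06]
(0.02, 23, -0.006, 0.012) cm [-0.03, -0.95, 1.61] deg [0.1, 0.2, -0.3]
(0.02, 23, -0.004, 0.006) cm [-0.03, -1.37, 2.08] deg [0.1, 0.2, -0.3]
(0.02, 23, -0.003, 0.003) cm [-0.03, -1.58, 2.32] deg [0.1, 0.2, -0.3]
```

Request:
{"fn": "move_arm", "kwargs": {"increments": [{"delta_pos": [0, -0.1, 0.3], "dr": [0, 0, -0.3], "hand": 1}, {"delta_pos": [0, -0.3, 0.8], "dr": [0, 0, -0.3], "hand": 1}, {"delta_pos": [0, -0.5, 1.2], "dr": [0, 0, -0.3], "hand": 1}, {"delta_pos": [0, -0.65, 1.5], "dr": [0, 0, -0.3], "hand": 1}, {"delta_pos": [0, -0.7, 1.65], "dr": [0, 0, -0.3], "hand": 1}, {"delta_pos": [0, -0.7, 1.65], "dr": [0, 0, -0.3], "hand": 1}, {"delta_pos": [0, -0.7, 1.65], "dr": [0, 0, -0.3], "hand": 1}]}}

```text
clock: 6.75
ee_pos: [0.5611, 0.2374, 0.2229]
tool_rot: [[0.764, 0.594, 0.252], [0.645, -0.702, -0.301], [-0.002, 0.392, -0.92]]
force: [-0.0, 0.3, -4.7]
gripper_width: 0.011
grasp_force: 62.5
```

Run:
```python
from g import *
state()
go(KEY,23,-.006,.012); go(KEY,23,-.004,.006); go(KEY,23,-.003,.003)
```

```text
t 6.75 d 11.6 y 19.1 h 13.7 yaw/tilt/roll [-0.  23.1  0.1] F(wall,y,z) [ 0.2 -0.2 -4.7] M [ 0.   -0.96 -0.01]
(0.02, 23, -0.006, 0.012) cm [-0.1, -0.27, 0.12] deg [0.1, 0.1, 0.0]
(0.02, 23, -0.004, 0.006) cm [-0.1, -0.69, 0.6] deg [0.1, 0.1, 0.0]
(0.02, 23, -0.003, 0.003) cm [-0.1, -0.9, 0.83] deg [0.1, 0.1, 0.0]
```

Request:
{"fn": "move_arm", "kwargs": {"increments": [{"delta_pos": [-0.05, -0.15, 0.1], "dr": [0, 0, 0], "hand": 1}, {"delta_pos": [-0.1, -0.3, 0.25], "dr": [0, 0, 0], "hand": 1}, {"delta_pos": [-0.1, -0.45, 0.4], "dr": [0, 0, 0], "hand": 1}, {"delta_pos": [-0.1, -0.6, 0.5], "dr": [0, 0, 0], "hand": 1}, {"delta_pos": [-0.1, -0.7, 0.6], "dr": [0, 0, 0], "hand": 1}, {"delta_pos": [-0.1, -0.7, 0.6], "dr": [0, 0, 0], "hand": 1}, {"delta_pos": [-0.1, -0.7, 0.6], "dr": [0, 0, 0], "hand": 1}]}}

```text
clock: 7.33
ee_pos: [0.5576, 0.2398, 0.2146]
tool_rot: [[0.764, 0.594, 0.252], [0.645, -0.702, -0.301], [-0.002, 0.392, -0.92]]
force: [-0.3, 0.3, -4.0]
gripper_width: 0.0111
grasp_force: 62.5
```

Run:
```python
from g import *
state()
go(KEY,23,-.004,.006); go(KEY,23,-.003,.003)
```

```text
t 7.33 d 7.5 y 20.2 h 5.3 yaw/tilt/roll [-0.  23.1  0.1] F(wall,y,z) [ 0.4  0.  -4. ] M [-0.05 -0.97 -0.01]
(0.02, 23, -0.004, 0.006) cm [0.0, 0.02, -0.01] deg [0.1, 0.1, 0.0]
(0.02, 23, -0.003, 0.003) cm [0.01, -0.19, 0.23] deg [0.1, 0.1, 0.0]
```

Request:
{"fn": "move_arm", "kwargs": {"increments": [{"delta_pos": [0, -0.03, 0.07], "dr": [0, 0, 0], "hand": 1}, {"delta_pos": [0, -0.07, 0.13], "dr": [0, 0, 0], "hand": 1}, {"delta_pos": [0, -0.12, 0.2], "dr": [0, 0, 0], "hand": 1}, {"delta_pos": [0, -0.16, 0.25], "dr": [0, 0, 0], "hand": 1}, {"delta_pos": [0, -0.16, 0.25], "dr": [0, 0, 0], "hand": 1}, {"delta_pos": [0, -0.16, 0.25], "dr": [0, 0, 0], "hand": 1}]}}

```text
clock: 7.83
ee_pos: [0.5575, 0.2408, 0.2126]
tool_rot: [[0.764, 0.594, 0.253], [0.645, -0.702, -0.3], [-0.001, 0.393, -0.92]]
force: [-3.8, 1.3, 6.5]
gripper_width: 0.011
grasp_force: 64.5
```

Run:
```python
from g import *
state()
```

```text
t 7.83 d 6.7 y 19.5 h 3.4 yaw/tilt/roll [-0.  23.1  0. ] F(wall,y,z) [3.4 2.1 6.5] M [ 0.33 -0.91 -0.08]
```

Request:
{"fn": "move_arm", "kwargs": {"increments": [{"delta_pos": [0, 0.02, -0.05], "dr": [0, 0, 0], "hand": 1}, {"delta_pos": [0, 0.02, -0.05], "dr": [0, 0, 0], "hand": 1}, {"delta_pos": [-0.1, 0.02, -0.05], "dr": [0, 0, 0], "hand": 1}, {"delta_pos": [-0.2, 0.02, -0.05], "dr": [0, 0, 0], "hand": 1}, {"delta_pos": [-0.3, 0.02, -0.05], "dr": [0, 0, 0], "hand": 1}, {"delta_pos": [-0.4, 0.02, -0.05], "dr": [0, 0, 0], "hand": 1}, {"delta_pos": [-0.4, 0.02, -0.05], "dr": [0, 0, 0], "hand": 1}]}}

```text
clock: 8.42
ee_pos: [0.5542, 0.2382, 0.2123]
tool_rot: [[0.764, 0.594, 0.252], [0.646, -0.702, -0.3], [-0.001, 0.392, -0.92]]
force: [-0.6, 4.9, 0.3]
gripper_width: 0.0107
grasp_force: 63.5
```

Run:
```python
from g import *
state()
```

```text
t 8.42 d 6.5 y 23.8 h 3.1 yaw/tilt/roll [ 0.  23.1  0.1] F(wall,y,z) [ 4.2 -2.7  0.3] M [-0.7  -1.77  0.23]
```

Request:
{"fn": "move_arm", "kwargs": {"increments": [{"delta_pos": [-0.05, 0, 0], "dr": [0, 0, 0], "hand": 1}, {"delta_pos": [-0.1, 0, 0], "dr": [0, 0, 0], "hand": 1}, {"delta_pos": [-0.15, 0, 0], "dr": [0, 0, 0], "hand": 1}, {"delta_pos": [-0.15, 0, 0], "dr": [0, 0, 0], "hand": 1}]}}

```text
clock: 8.75
ee_pos: [0.5533, 0.2376, 0.2124]
tool_rot: [[0.764, 0.594, 0.253], [0.646, -0.702, -0.299], [-0.0, 0.392, -0.92]]
force: [1.9, 6.5, -1.8]
gripper_width: 0.0111
grasp_force: 63.2
```

Run:
```python
from g import *
state()
```

```text
t 8.75 d 6.4 y 24.8 h 3.2 yaw/tilt/roll [ 0.  23.1  0. ] F(wall,y,z) [ 3.7 -5.6 -1.8] M [-1.37 -1.7   0.37]
```

The notch drop is confirmed. The strip sits at h≈3, against about 6.5 if it were lying on the key, and +y motion is blocked by the key's side at about 23 mm. I'll re-centre, then swing down pivoting about the strip tip.

Run:
```python
from g import *
go(.0205,23,-.0028,.0035)
for t in (21.5,20,18.5,17,15.5,14,13): go(.0205,t,-.0025,.0033)
```

```text
(0.0205, 23, -0.0028, 0.0035) cm [0.43, -0.01, 0.01] deg [0.1, 0.0, 0.0]
(0.0205, 21.5, -0.0025, 0.0033) cm [0.43, 0.12, 0.08] deg [1.6, 0.0, 0.0]
(0.0205, 20, -0.0025, 0.0033) cm [0.43, 0.29, 0.16] deg [3.1, 0.0, 0.0]
(0.0205, 18.5, -0.0025, 0.0033) cm [0.43, 0.45, 0.23] deg [4.6, 0.0, 0.0]
(0.0205, 17, -0.0025, 0.0033) cm [0.43, 0.62, 0.31] deg [6.1, 0.0, 0.0]
(0.0205, 15.5, -0.0025, 0.0033) cm [0.43, 0.78, 0.39] deg [7.6, 0.0, 0.0]
(0.0205, 14, -0.0025, 0.0033) cm [0.43, 0.94, 0.48] deg [9.1, 0.0, 0.0]
(0.0205, 13, -0.0025, 0.0033) cm [0.43, 1.04, 0.54] deg [10.1, 0.0, 0.0]
```

Request:
{"fn": "move_arm", "kwargs": {"increments": [{"delta_pos": [0.2, 0, 0], "dr": [0, 0, 0], "hand": 1}, {"delta_pos": [0.45, 0, 0], "dr": [0, 0, 0], "hand": 1}, {"delta_pos": [0.45, 0.12, 0.08], "dr": [1.5, 0, 0], "hand": 1}, {"delta_pos": [0.45, 0.29, 0.16], "dr": [3, 0, 0], "hand": 1}, {"delta_pos": [0.45, 0.45, 0.23], "dr": [4.5, 0, 0], "hand": 1}, {"delta_pos": [0.45, 0.62, 0.31], "dr": [6, 0, 0], "hand": 1}, {"delta_pos": [0.45, 0.62, 0.31], "dr": [6, 0, 0], "hand": 1}, {"delta_pos": [0.45, 0.62, 0.31], "dr": [6, 0, 0], "hand": 1}]}}

```text
clock: 9.42
ee_pos: [0.5604, 0.2346, 0.2116]
tool_rot: [[0.764, 0.617, 0.187], [0.645, -0.73, -0.225], [-0.002, 0.292, -0.956]]
force: [-4.7, 5.0, 0.1]
gripper_width: 0.011
grasp_force: 63.8
```

Run:
```python
from g import *
state()
for t in (15.5,14,12.5,11,9.5,8): go(.0203,t,-.0024,.003)
```

```text
t 9.42 d 6.0 y 21.4 h 2.4 yaw/tilt/roll [-0.  17.   0.1] F(wall,y,z) [6.8 0.3 0.1] M [-0.09 -2.24  0.12]
(0.0203, 15.5, -0.0024, 0.003) cm [0.09, 0.16, 0.06] deg [1.5, 0.1, 0.0]
(0.0203, 14, -0.0024, 0.003) cm [0.09, 0.33, 0.13] deg [3.0, 0.1, 0.0]
(0.0203, 12.5, -0.0024, 0.003) cm [0.09, 0.5, 0.2] deg [4.5, 0.1, 0.0]
(0.0203, 11, -0.0024, 0.003) cm [0.1, 0.66, 0.28] deg [6.0, 0.1, -0.0]
(0.0203, 9.5, -0.0024, 0.003) cm [0.1, 0.82, 0.37] deg [7.5, 0.1, -0.0]
(0.0203, 8, -0.0024, 0.003) cm [0.1, 0.98, 0.45] deg [9.0, 0.1, -0.0]
```

Request:
{"fn": "move_arm", "kwargs": {"increments": [{"delta_pos": [0.05, -0.05, -0.03], "dr": [0, 0, 0], "hand": 1}, {"delta_pos": [0.08, 0.1, 0.03], "dr": [1.5, 0, 0], "hand": 1}, {"delta_pos": [0.08, 0.26, 0.1], "dr": [3, 0, 0], "hand": 1}, {"delta_pos": [0.08, 0.43, 0.17], "dr": [4.5, 0, 0], "hand": 1}, {"delta_pos": [0.08, 0.6, 0.25], "dr": [6, 0, 0], "hand": 1}, {"delta_pos": [0.08, 0.6, 0.25], "dr": [6, 0, 0], "hand": 1}, {"delta_pos": [0.08, 0.6, 0.25], "dr": [6, 0, 0], "hand": 1}]}}

```text
clock: 10.0
ee_pos: [0.5653, 0.2296, 0.2108]
tool_rot: [[0.764, 0.633, 0.121], [0.645, -0.75, -0.149], [-0.003, 0.192, -0.981]]
force: [-4.1, 3.0, -2.0]
gripper_width: 0.0107
grasp_force: 63.4
```

Run:
```python
from g import *
state()
for t in (9.5,8,6.5,5): go(.0203,t,-.0018,.0022)
```

```text
t 10.0 d 5.8 y 21.0 h 2.5 yaw/tilt/roll [-0.1 11.1  0.2] F(wall,y,z) [ 4.9  1.2 -2. ] M [ 0.07 -1.5   0.21]
(0.0203, 9.5, -0.0018, 0.0022) cm [0.05, 0.11, 0.14] deg [1.6, 0.2, -0.0]
(0.0203, 8, -0.0018, 0.0022) cm [0.05, 0.28, 0.21] deg [3.1, 0.2, -0.0]
(0.0203, 6.5, -0.0018, 0.0022) cm [0.05, 0.44, 0.28] deg [4.6, 0.2, -0.0]
(0.0203, 5, -0.0018, 0.0022) cm [0.05, 0.61, 0.36] deg [6.1, 0.2, -0.0]
```

Request:
{"fn": "move_arm", "kwargs": {"increments": [{"delta_pos": [0.03, -0.06, 0.06], "dr": [0, 0, 0], "hand": 1}, {"delta_pos": [0.05, 0.1, 0.13], "dr": [1.5, 0, 0], "hand": 1}, {"delta_pos": [0.05, 0.26, 0.2], "dr": [3, 0, 0], "hand": 1}, {"delta_pos": [0.05, 0.42, 0.27], "dr": [4.5, 0, 0], "hand": 1}, {"delta_pos": [0.05, 0.59, 0.34], "dr": [6, 0, 0], "hand": 1}, {"delta_pos": [0.05, 0.59, 0.34], "dr": [6, 0, 0], "hand": 1}, {"delta_pos": [0.05, 0.59, 0.34], "dr": [6, 0, 0], "hand": 1}]}}

```text
clock: 10.58
ee_pos: [0.5698, 0.225, 0.2086]
tool_rot: [[0.764, 0.642, 0.054], [0.645, -0.761, -0.07], [-0.003, 0.088, -0.996]]
force: [-3.5, 2.1, -0.6]
gripper_width: 0.0109
grasp_force: 63.3
```

Run:
```python
from g import *
state()
for t in (5,4,3,2,1): go(.0203,t,-.0012,.0016)
```

```text
t 10.58 d 5.2 y 20.5 h 1.9 yaw/tilt/roll [-0.1  5.1  0.2] F(wall,y,z) [ 3.9  1.3 -0.6] M [ 0.1  -1.37  0.24]
(0.0203, 5, -0.0012, 0.0016) cm [-0.0, -0.04, 0.08] deg [0.1, 0.2, -0.0]
(0.0203, 4, -0.0012, 0.0016) cm [-0.0, 0.07, 0.12] deg [1.1, 0.2, -0.0]
(0.0203, 3, -0.0012, 0.0016) cm [-0.0, 0.18, 0.17] deg [2.1, 0.2, -0.0]
(0.0203, 2, -0.0012, 0.0016) cm [0.0, 0.29, 0.22] deg [3.1, 0.2, -0.0]
(0.0203, 1, -0.0012, 0.0016) cm [0.0, 0.4, 0.27] deg [4.1, 0.2, -0.0]
```

Request:
{"fn": "move_arm", "kwargs": {"increments": [{"delta_pos": [0, -0.03, 0.05], "dr": [0, 0.2, 0], "hand": 1}, {"delta_pos": [0, 0.07, 0.1], "dr": [1, 0.2, 0], "hand": 1}, {"delta_pos": [0, 0.17, 0.15], "dr": [2, 0.2, 0], "hand": 1}, {"delta_pos": [0, 0.28, 0.2], "dr": [3, 0.2, 0], "hand": 1}, {"delta_pos": [0, 0.28, 0.2], "dr": [3, 0.2, 0], "hand": 1}, {"delta_pos": [0, 0.28, 0.2], "dr": [3, 0.2, 0], "hand": 1}]}}

```text
clock: 11.08
ee_pos: [0.572, 0.2228, 0.207]
tool_rot: [[0.764, 0.644, 0.023], [0.645, -0.764, -0.026], [0.001, 0.035, -0.999]]
force: [-5.8, 3.7, -0.9]
gripper_width: 0.0109
grasp_force: 63.3
```

Run:
```python
from g import *
state()
for t in (2,1,0): go(.0203,t,-.0012,.0016)
```

```text
t 11.08 d 4.7 y 20.0 h 1.4 yaw/tilt/roll [-0.1  2.  -0. ] F(wall,y,z) [ 6.6  2.  -0.9] M [ 0.35 -1.7   0.21]
(0.0203, 2, -0.0012, 0.0016) cm [-0.03, -0.0, 0.03] deg [-0.0, -0.0, -0.1]
(0.0203, 1, -0.0012, 0.0016) cm [-0.03, 0.11, 0.07] deg [1.0, -0.0, -0.1]
(0.0203, 0, -0.0012, 0.0016) cm [-0.03, 0.22, 0.12] deg [2.0, -0.0, -0.1]
```

Request:
{"fn": "move_arm", "kwargs": {"increments": [{"delta_pos": [0, -0.04, 0.03], "dr": [0, 0, 0], "hand": 1}, {"delta_pos": [0, 0.01, 0.06], "dr": [0.5, 0, 0], "hand": 1}, {"delta_pos": [0, 0.06, 0.09], "dr": [1, 0, 0], "hand": 1}, {"delta_pos": [0, 0.11, 0.12], "dr": [1.5, 0, 0], "hand": 1}, {"delta_pos": [0, 0.16, 0.15], "dr": [2, 0, 0], "hand": 1}, {"delta_pos": [0, 0.16, 0.15], "dr": [2, 0, 0], "hand": 1}, {"delta_pos": [0, 0.16, 0.15], "dr": [2, 0, 0], "hand": 1}]}}

```text
clock: 11.67
ee_pos: [0.5734, 0.2214, 0.2061]
tool_rot: [[0.764, 0.645, 0.001], [0.645, -0.764, 0.0], [0.001, 0.001, -1.0]]
force: [-6.1, 0.9, 7.0]
gripper_width: 0.0109
grasp_force: 64.4
```

Run:
```python
from g import *
state()
```

```text
t 11.67 d 4.4 y 19.8 h 1.3 yaw/tilt/roll [-0.1  0.  -0.1] F(wall,y,z) [4.6 4.1 7. ] M [ 0.98 -1.53  0.2 ]
```

Request:
{"fn": "move_arm", "kwargs": {"increments": [{"delta_pos": [0, -0.02, -0.02], "dr": [0, -0.2, 0], "hand": 1}, {"delta_pos": [0, -0.05, 0], "dr": [0, -0.3, 0], "hand": 1}, {"delta_pos": [0, -0.08, 0.04], "dr": [0, -0.3, 0], "hand": 1}, {"delta_pos": [0, -0.1, 0.06], "dr": [0, -0.3, 0], "hand": 1}, {"delta_pos": [0, -0.1, 0.06], "dr": [0, -0.3, 0], "hand": 1}, {"delta_pos": [0, -0.1, 0.06], "dr": [0, -0.3, 0], "hand": 1}]}}

```text
clock: 12.17
ee_pos: [0.5732, 0.2222, 0.2056]
tool_rot: [[0.764, 0.645, -0.001], [0.645, -0.764, -0.003], [-0.003, 0.002, -1.0]]
force: [-4.5, 0.4, 5.7]
gripper_width: 0.0107
grasp_force: 64.3
```

Run:
```python
from g import *
state()
```

```text
t 12.17 d 3.7 y 19.7 h 0.8 yaw/tilt/roll [-0.   0.1  0.2] F(wall,y,z) [3.2 3.2 5.7] M [ 0.34 -0.94  0.29]
```

Request:
{"fn": "move_arm", "kwargs": {"increments": [{"delta_pos": [-0.03, -0.02, 0.01], "dr": [0, -0.1, 0], "hand": 1}, {"delta_pos": [-0.05, -0.04, 0.03], "dr": [0, -0.1, 0], "hand": 1}, {"delta_pos": [-0.05, -0.06, 0.05], "dr": [0, -0.1, 0], "hand": 1}, {"delta_pos": [-0.05, -0.08, 0.06], "dr": [0, -0.1, 0], "hand": 1}, {"delta_pos": [-0.05, -0.08, 0.06], "dr": [0, -0.1, 0], "hand": 1}]}}

```text
clock: 12.58
ee_pos: [0.572, 0.2228, 0.2046]
tool_rot: [[0.764, 0.645, -0.003], [0.645, -0.764, -0.005], [-0.005, 0.002, -1.0]]
force: [0.4, 2.3, 3.0]
gripper_width: 0.0109
grasp_force: 63.6
```

Run:
```python
from g import *
state()
```

```text
t 12.58 d 2.5 y 20.4 h -0.2 yaw/tilt/roll [-0.   0.1  0.3] F(wall,y,z) [ 1.5 -1.8  3. ] M [-0.72 -0.58  0.17]
```

Request:
{"fn": "move_arm", "kwargs": {"increments": [{"delta_pos": [0.02, -0.02, 0.01], "dr": [0, 0.1, 0], "hand": 1}, {"delta_pos": [0.02, -0.04, 0.03], "dr": [0, 0.2, 0], "hand": 1}, {"delta_pos": [0.02, -0.05, 0.04], "dr": [0, 0.2, 0], "hand": 1}, {"delta_pos": [0.02, -0.05, 0.04], "dr": [0, 0.2, 0], "hand": 1}]}}

```text
clock: 12.92
ee_pos: [0.5717, 0.2231, 0.2043]
tool_rot: [[0.764, 0.645, -0.0], [0.645, -0.764, -0.003], [-0.002, 0.002, -1.0]]
force: [-0.6, 0.3, 3.6]
gripper_width: 0.0109
grasp_force: 63.9
```

Run:
```python
from g import *
state()
```

```text
t 12.92 d 2.1 y 20.1 h -0.5 yaw/tilt/roll [-0.   0.1  0.1] F(wall,y,z) [0.6 0.2 3.6] M [-0.27 -0.15  0.22]
```

Request:
{"fn": "move_arm", "kwargs": {"increments": [{"delta_pos": [0, 0, -0.03], "dr": [0, 0, 0], "hand": 1}, {"delta_pos": [0, 0, -0.03], "dr": [0, 0, 0], "hand": 1}, {"delta_pos": [0, 0, -0.03], "dr": [0, 0, 0], "hand": 1}], "grip_force": 20}}

```text
clock: 13.17
ee_pos: [0.5716, 0.2231, 0.2043]
tool_rot: [[0.764, 0.645, -0.001], [0.645, -0.764, -0.003], [-0.002, 0.002, -1.0]]
force: [1.3, -0.3, 0.3]
gripper_width: 0.0109
grasp_force: 63.2
```

Run:
```python
from g import *
state();show()
```

```text
t 13.17 d 2.1 y 20.3 h -0.5 yaw/tilt/roll [-0.   0.1  0.1] F(wall,y,z) [-1.1 -0.8  0.3] M [-0.58  0.05  0.18]
{'clock': 13.167, 'joints': [-0.068, 0.427, -0.529, 1.771, 0.251, 1.013, -1.562], 'ee_pos': [0.572, 0.223, 0.204], 'tool_rot': [[0.764, 0.645, -0.001], [0.645, -0.764, -0.003], [-0.002, 0.002, -1.0]], 'force': [1.287, -0.299, 0.272], 'wrist_torque': [0.333, -0.476, 0.176], 'grasp_force': 63.161, 'gripper_width': 0.011}
```

Seated, with light loads. I'll release slowly.

Request:
{"fn": "move_arm", "kwargs": {"increments": [{"delta_pos": [0, 0, 0], "dr": [0, 0, 0], "hand": 0.87}, {"delta_pos": [0, 0, 0], "dr": [0, 0, 0], "hand": 0.85}, {"delta_pos": [0, 0, 0], "dr": [0, 0, 0], "hand": 0.82}, {"delta_pos": [0, 0, 0], "dr": [0, 0, 0], "hand": 0.79}, {"delta_pos": [0, 0, 0], "dr": [0, 0, 0], "hand": 0.75}, {"delta_pos": [0, 0, 0], "dr": [0, 0, 0], "hand": 0.7}, {"delta_pos": [0, 0, 0], "dr": [0, 0, 0], "hand": 0.7}]}}

```text
clock: 13.75
ee_pos: [0.5716, 0.2232, 0.2045]
tool_rot: [[0.764, 0.645, -0.001], [0.645, -0.764, -0.003], [-0.002, 0.002, -1.0]]
force: [-0.0, -1.1, 0.0]
gripper_width: 0.0256
grasp_force: 0.0
```

Run:
```python
from g import *
state();show()
```

```text
t 13.75 d 2.0 y 20.2 h -0.3 yaw/tilt/roll [-0.   0.1  0.1] F(wall,y,z) [-0.9  0.7  0. ] M [-0.04  0.02 -0.04]
{'clock': 13.75, 'joints': [-0.068, 0.427, -0.529, 1.771, 0.251, 1.013, -1.562], 'ee_pos': [0.572, 0.223, 0.204], 'tool_rot': [[0.764, 0.645, -0.001], [0.645, -0.764, -0.003], [-0.002, 0.002, -1.0]], 'force': [-0.015, -1.132, 0.012], 'wrist_torque': [0.007, -0.041, -0.038], 'grasp_force': 0.0, 'gripper_width': 0.026}
```

Request:
{"fn": "move_arm", "kwargs": {"increments": [{"delta_pos": [0, 0, -0.5], "dr": [0, 0, 0], "hand": 0.7}, {"delta_pos": [0, 0, -1.5], "dr": [0, 0, 0], "hand": 0.7}, {"delta_pos": [0, 0, -3], "dr": [0, 0, 0], "hand": 0.7}, {"delta_pos": [0, 0, -5], "dr": [0, 0, 0], "hand": 0.7}, {"delta_pos": [0, 0, -8], "dr": [0, 0, 0], "hand": 0.7}, {"delta_pos": [0, 0, -11], "dr": [0, 0, 0], "hand": 0.7}, {"delta_pos": [0, 0, -13], "dr": [0, 0, 0], "hand": 0.7}, {"delta_pos": [0, 0, -14], "dr": [0, 0, 0], "hand": 0.7}]}}

```text
clock: 14.42
ee_pos: [0.5722, 0.2242, 0.3487]
tool_rot: [[0.764, 0.645, 0.004], [0.645, -0.764, -0.001], [0.002, 0.003, -1.0]]
force: [-0.6, 0.7, -0.8]
gripper_width: 0.0257
grasp_force: 0.0
```

Request:
{"fn": "move_arm", "kwargs": {"increments": [{"delta_pos": [0, 2.5, 0], "dr": [0, 0, 0], "hand": 0.7}, {"delta_pos": [0, 5, 0], "dr": [0, 0, 0], "hand": 0.7}, {"delta_pos": [0, 8, 0], "dr": [0, 0, 0], "hand": 0.7}, {"delta_pos": [0, 11, 0], "dr": [0, 0, 0], "hand": 0.7}, {"delta_pos": [0, 14, 0], "dr": [0, 0, 0], "hand": 0.7}, {"delta_pos": [0, 17, 0], "dr": [0, 0, 0], "hand": 0.7}, {"delta_pos": [0, 19, 0], "dr": [0, 0, 0], "hand": 0.7}, {"delta_pos": [0, 20, 0], "dr": [0, 0, 0], "hand": 0.7}]}}

```text
clock: 15.08
ee_pos: [0.7019, 0.0676, 0.3441]
tool_rot: [[0.766, 0.643, -0.001], [0.643, -0.766, -0.004], [-0.003, 0.002, -1.0]]
force: [0.3, -0.7, -0.3]
gripper_width: 0.0258
grasp_force: 0.0
```

Run:
```python
from g import *
from h import *
from m import comps
T=r.snapshot("top"); S=r.snapshot("side"); np.savez("top2.npz",**T); np.savez("side2.npz",**S)
a=cv2.resize(T["pixels"][80:260,80:280,::-1],None,fx=2,fy=2,interpolation=cv2.INTER_CUBIC); b=cv2.resize(S["pixels"][230:410,50:250,::-1],None,fx=2,fy=2,interpolation=cv2.INTER_CUBIC)
cv2.imwrite("pics/end.png",np.hstack([a,b]))
b,Rb=board_hung(.020,0)
pts={"topL_r":[.006,.09,.073],"topR_r":[.006,-.09,.073],"topL_f":[-.006,.09,.073],"topR_f":[-.006,-.09,.073]}
for k,v in pts.items(): print(k,"top",np.round((proj(T,b+Rb@v)[0]-80)*2),"side",np.round((proj(S,b+Rb@v)[0]-[50,230])*2)+[400,0])
hsv=cv2.cvtColor(T["pixels"],cv2.COLOR_RGB2HSV).astype(int);H,Sa,V=[hsv[...,i] for i in range(3)]
for c in comps((Sa>80)&(Sa<125)&(V>125)&(H>12)&(H<22),(90,80,260,250),60):
    v,u=np.nonzero(c); P=((plane(T,np.c_[u,v],.206)-b)@Rb*1000)
    q=cv2.minAreaRect(P[:,:2].astype(np.float32)); print("rect in hung frame",np.round(q[0],1),np.round(q[1],1),round(q[2],1),len(u))
```

```text
topL_r top [217. 188.] side [722. 124.]
topR_r top [107.  55.] side [524. 188.]
topL_f top [227. 180.] side [718. 114.]
topR_f top [116.  47.] side [522. 178.]
rect in hung frame [ 1.3 -0.2] [ 12.4 178.5] 0.6 522
rect in hung frame [-47.  50.] [ 55.4 152.1] 0.6 1267
rect in hung frame [101.5  55.4] [122.  286.1] 1.6 6418
```

View pics/end.png

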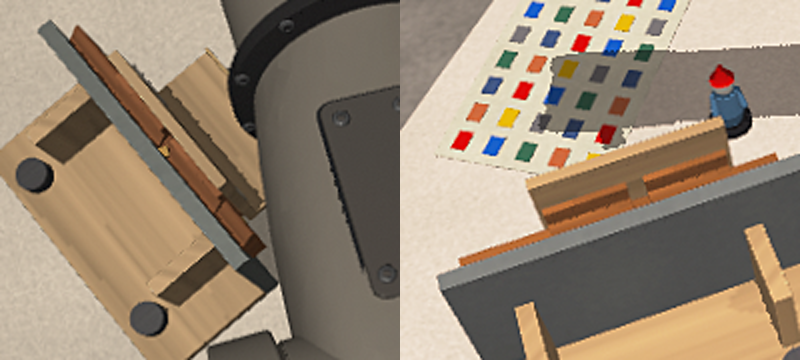

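The end view shows the shelf hanging plumb within about 1.5 mm of the home pose. The brass key at left-crop (165,150) sits inside the notch, both figurines are standing, and the gripper is clear. Handing in.

```bash
python3 -c "
from rig import r
print(r.close_job())"
```

```text
the job is handed in; nothing more can be done
None
```

The shelf hangs plumb on the cleat with its notch over the brass key, seated in the V-groove. It is released, the figurines were not touched, and the job was handed in at about 15 s.

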